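# Slide the trivet out from under the dish

### The job

Slide the olive-wood trivet out from under the terracotta dish and the funnel by its grip, so that they settle down onto the counter inside the steel guard rail, still upright, with the funnel standing in the dish. Do not lift or handle the dish or the funnel, and leave the jar, the thermometer probe and the white bowl where they are. Then lay the trivet flat in the middle of the marble slab, any way round, and let go.

Things in the scene. Friction and masses are not known exactly. Their poses are not given: they have to be found in the camera images.
- guard: Low steel guard rail fixed to the counter, U-shaped from above. Origin: on the counter below the middle of its front strip; -x points out of the front (the way the trivet comes out). Front strip: 4 mm thick, 162 mm long (y), from 22 to 38 mm high: the trivet's plate passes under it. Side strips alike at y = +-79 mm, to x = 158 mm; back open. Posts 8 mm thick, 40 mm high at its corners.
- trivet: Bottom of the stack, loose, olive wood, 0.17 kg: plate 140 (x) by 120 (y) by 12 mm, with a 24 mm wide tongue along -x, ending 125 mm from the origin, that bears the grip block. Origin: centre of the plate's underside. At the start it lies on the counter, origin 52 mm inside the guard's front strip, axes about the guard's; drawn out 130 mm its rear edge is clear of the strip.
- trivet_grip (a point): Centre (18 mm above the underside) of the trivet's upright grip block: 40 mm long (x), 24 mm wide (y), 36 mm high from the underside. It lies 102 mm from the plate's centre along the trivet's -x. At the start it is about 50 mm outside the guard's front strip. Pinch it across y from above. Axes as the trivet's.
- trivet_mid (a point): Centre of the trivet's plate, 6 mm above its underside. Axes as the trivet's.
- dish: Round open terracotta dish, loose, about 0.3 kg, 110 mm across the foot, 116 mm the rim, 38 mm high, floor 6 mm thick. Origin: centre of its underside. At the start it stands on the trivet's plate inside the guard, up to 16 mm from the front strip; the strip holds it back when the trivet is drawn out, and it then drops 12 mm to the counter.
- dish_mid (a point): Centre of the dish, 19 mm above its underside.
- funnel: Small black plastic funnel, loose, 35 g, standing mouth down on the floor of the dish: 68 mm across at the bottom, 78 mm high, spout up. Origin: centre of its underside.
- funnel_mid (a point): Centre of the funnel, 39 mm above its underside.
- slab: Fixed marble slab lying on the counter, 240 mm (x) by 180 mm (y), 10 mm thick. Origin: centre of its underside.
- slab_top (a point): Centre of the slab's top face, 10 mm above the counter.
- jar: Bystander: cobalt glass jar with a steel twist cap, 72 mm across, 100 mm high, loose. Origin: centre of its underside.
- probe: Bystander: stainless oven thermometer probe lying on the counter, dial 52 mm across and 19 mm high, stem along +x, 180 mm long in all, loose. Origin: on the stem near the dial, at counter height.
- ramekin: Bystander: white bowl, 80 mm across, 45 mm high, loose. Origin: centre of its underside.

How it is judged:
At the end, for the whole second after the job is handed in: Trivet flat (0.06 rad) at rest on the slab, plate centre within 45 mm of its centre. Dish flat on the counter (5 mm, 0.06 rad), at rest, centre 45 to 110 mm inside the guard's front strip, within 30 mm of its middle line. Funnel upright (0.1 rad) on the dish's floor, within 30 mm of its centre (horizontal distance between trivet_mid and slab_top below 0.045 m and height (world z) of trivet_mid between 0.012 and 0.021 m and angle between each of trivet_mid, dish_mid's own z axis and vertical below 0.06 rad and linear speed of each of trivet, dish below 0.02 m/s and height (world z) of dish_mid below 0.024 m and x of dish_mid in the frame of guard between 0.045 and 0.11 m and y of dish_mid in the frame of guard between -0.03 and 0.03 m and angle between funnel_mid's own z axis and vertical below 0.1 rad and horizontal distance between funnel_mid and dish_mid below 0.03 m and height (world z) of funnel_mid below 0.055 m); the robot touches nothing.
It fails at once if the funnel topples (tilts over 0.6 rad) (angle between funnel_mid's own z axis and vertical above 0.6 rad).
It fails at once if the dish tips over 0.4 rad (angle between dish_mid's own z axis and vertical above 0.4 rad).
It fails at once if the dish is lifted (its centre over 50 mm above the counter; it starts at 31 mm) (height (world z) of dish_mid above 0.05 m).
It fails at once if the robot handles the dish or the funnel (over 1 N) (contact force between any of the fingers, the arm and dish above 1 N or contact force between any of the fingers, the arm and funnel above 1 N).
It fails at once if the jar, thermometer probe or white bowl is moved over 30 mm (distance of any of jar, probe, ramekin from where it was at the start of the episode above 0.03 m).
It also fails if it takes over 51 s, if anything falls off the work surface, if the arm or the gripper's body presses on something with over 40 N, if the wrist force passes 120 N, or if a joint passes its speed limit or range.

### The arm

A 7-joint arm with a two-finger parallel gripper is mounted at the origin on the work surface. World frame = base frame: x ahead of the robot, y to its left, z up, the work surface at z = 0. Lengths are in m, angles in rad, forces in N, time in s.
With the tool pointing down it reaches from about 0.4 to 0.85 m from the base axis. Payload 4.5 kg.
Tool frame: the origin (TCP) lies midway between the tips of the shut fingers; the grasp point (between the pads) lies 19 mm behind it; z points along the fingers, y is the line along which they close (so a half turn about z gives the same grasp; the last joint's range is limited). The gripper opens to 88 mm and grips with 3 to 60 N. Pads are 18 mm wide; open, the fingers measure 123 mm over their backs; the gripper's body (75 mm by 187 mm) begins 45 mm behind the grasp point.
Start: joints at [1.19, 0.689, -0.195, 1.565, 0.157, 0.902, -0.215], TCP at [0.252, -0.572, 0.216] pointing down, gripper open.
Joint ranges: [-3.01, 3.01], [-0.46, 2.08], [-1.47, 1.51], [0.13, 2.56], [-1, 4.14], [0.04, 2.09], [-2.66, 2.66]. Speed limits (rad/s): [2.57, 2.57, 3.14, 3.14, 3.14, 3.14, 3.14].

### API

Orientations are given as a unit quaternion [x, y, z, w].
In Python, from plant import r gives the robot as it stands. The module is installed in compiled form; this text tells all that it offers.
- The arm moves only by the tool step_arm, never from a script. Its argument "series" is a list of rows, each a list of 7 numbers: the shift along the world's x, y, z in mm, then the turn, a rotation vector about the world's x, y, z in rad, then the closure, from 0 (fully open) to 1 (shut). A call has 1 to 20 rows; each row shifts and turns the commanded pose from where the row before left it; what a row does not reach is not made up. A row lasts 1/10 s, in which the tool goes at most 50 mm and 8.59 degrees, less where a joint would pass 70% of its speed; a pose out of reach is approached as far as the arm can. A call is refused whole if a number of a shift passes 50 or a number of a turn 0.15, either way. A call with a gripper value outside its range is refused whole. The fingers move at their own pace and stop on an object; "force" is the grip in N (left out, the last holds). Time passes only in rows, so rows that do not move let the fingers close. It gives the time, the measured TCP pose, the force, the opening and the grip force at its end, in the units of the state.
- r.get_state(): the state, without advancing time (a new reading comes with each control period).
- r.snapshot(name): name is "scene" or "side" or "wrist"; returns (picture, depth): 400x640x3 uint8, blue, green, red; 400x640 float32, m along the optical axis (not along the pixel's ray), 0 where there is no reading.
- r.get_calibration(name): a dict with "intrinsics" (3x3 intrinsics, pixels), "pose" (4x4, takes a point from camera to world coordinates). Camera axes: x right, y up, looking along -z (the intrinsics and any distortion apply to the point x, -y, -z); pixel columns grow to the right and rows downward; lengths in m; the calibration is good to about 2 mm. The wrist camera is an equidistant fisheye: a pixel r from the principal point sees the ray r / f radians off the axis. A picture is of the moment at which its call begins: read the wrist's pose just before it. get_calibration takes no time and is no camera call; for the wrist camera it gives the pose at the moment of the call.
- r.finish_job(): hands the job in; it is judged then, once.
The state is a dict: "clock": time; "q": joint angles; "qd": joint speeds; "joint_torque": joint torques, N m; "tool_pos": TCP position; "eef_rot": TCP orientation; "contact_force": force on the tool from outside, world axes, zero at the start; "moment": the same for the moment, N m; "opening": opening from 0.0 (shut) to 1.0 (fully open); "finger_force": force on a finger pad.
Only numpy, scipy, OpenCV 4.12 (cv2) and the standard library are available. Lean on these libraries where they do the work, as an engineer would, in place of code of your own. Each camera call takes 0.05 s, during which the arm holds its last target. There are 200 camera calls.

## Working session

There is one attempt and no reset: what is moved stays moved. The work goes in short steps, Python scripts to look and compute and a tool call to move; the robot and the scene stay as the last step left them, time stands still between calls to the robot, and variables do not carry over. Pictures are saved under pics/ and viewed, at most 10 in all, crops included, and the job is handed in when it is done.

Besides the shell and the picture viewer there is one more tool, called after "Call:" as name(argument=value, ...) on one line, values as JSON. step_arm: Moves the arm, as the interface text tells. Its arguments: {"type":"object","properties":{"series":{"type":"array"},"force":{"type":"number"}},"required":["series"]}

```bash
mkdir -p pics
cat > h.py <<'E'
import numpy as np,cv2
from plant import r
def snap(n,f):
    c=r.get_calibration(n); p,d=r.snapshot(n); cv2.imwrite(f'pics/{f}.png',p); np.savez(f'pics/{f}.npz',p=p,d=d,K=c['intrinsics'],T=c['pose']); return p,d,c
def cloud(f):
    z=np.load(f'pics/{f}.npz');K,T,d=z['K'],z['T'],z['d']
    v,u=np.mgrid[:400,:640]
    P=np.stack([(u-K[0,2])/K[0,0]*d,-(v-K[1,2])/K[1,1]*d,-d],-1)
    W=P@T[:3,:3].T+T[:3,3]; W[d==0]=np.nan
    return z['p'],W
E
python3 - <<'E'
from h import *
a,_,c=snap('scene','s0'); b,_,c2=snap('side','d0')
print(c,c2); print(r.get_state())
E
```

```text
{'intrinsics': array([[408.49960256,   0.        , 321.14662747],
       [  0.        , 408.49960256, 199.58950574],
       [  0.        ,   0.        ,   1.        ]]), 'pose': array([[-0.5981576 , -0.59476558,  0.53708602,  1.08663499],
       [ 0.80130333, -0.45307691,  0.39068438,  0.38627154],
       [ 0.01097565,  0.66405965,  0.74759904,  0.72147975],
       [ 0.        ,  0.        ,  0.        ,  1.        ]])} {'intrinsics': array([[500.30329856,   0.        , 318.06323069],
       [  0.        , 500.30329856, 202.14964856],
       [  0.        ,   0.        ,   1.        ]]), 'pose': array([[-0.97897396,  0.07980865, -0.18772469,  0.4102639 ],
       [-0.2030988 , -0.46705831,  0.86058551,  0.93267724],
       [-0.01899621,  0.88061746,  0.47344697,  0.58024045],
       [ 0.        ,  0.        ,  0.        ,  1.        ]])}
{'clock': 0.1, 'q': array([ 1.18978396,  0.68989598, -0.19455785,  1.56620486,  0.15732964,
        0.90247906, -0.21513206]), 'qd': array([-1.04252852e-03, -3.60100286e-03,  7.61472087e-04, -1.12973758e-03,
        8.97756519e-05, -2.64899001e-04,  7.71259908e-04]), 'joint_torque': array([-3.30041497e-03, -5.28501570e+01, -1.27174772e+00, -1.53837472e+01,
       -5.26606722e-02,  1.94689019e-03,  2.30482658e-05]), 'tool_pos': array([ 0.25162493, -0.57147711,  0.21490317]), 'eef_rot': array([ 9.78559014e-01,  2.05965101e-01, -2.17958229e-04, -7.65118404e-04]), 'contact_force': array([ 0.6642723 , -0.06338282, -0.55393874]), 'moment': array([-0.01589787, -0.00606894,  0.00299409]), 'finger_force': 0.0, 'opening': 1.0025977644049584}
```

View pics/s0.png

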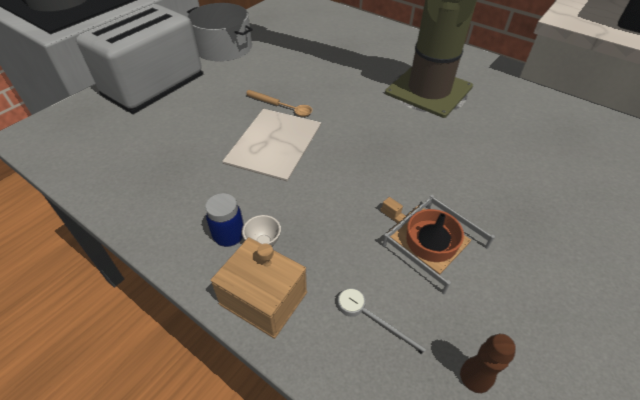

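View pics/d0.png

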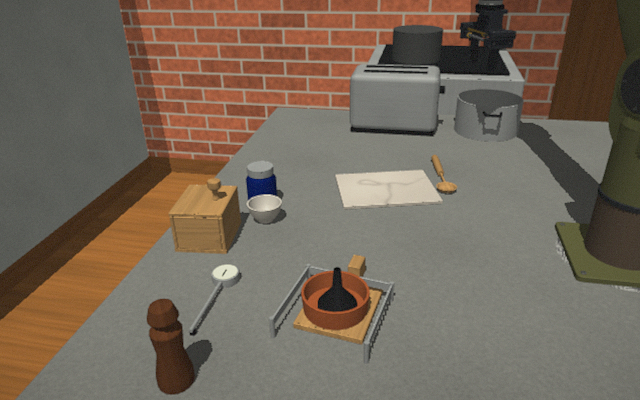

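The scene view shows the grip block at about (393,209), the dish and funnel at (435,236), the guard's front corners at (387,240) and (433,203), and the slab at (273,143). In the side view the grip is at (357,266) and the slab at (388,188). Next I measure these positions.

Run:
```python
from h import *
def rep(f,name,box,zlo,zhi,hs=None):
    p,W=cloud(f); m=np.zeros((400,640),bool); x0,y0,x1,y1=box; m[y0:y1,x0:x1]=1
    m&=(W[...,2]>zlo)&(W[...,2]<zhi)
    if hs is not None:
        h=cv2.cvtColor(p,cv2.COLOR_BGR2HSV); m&=cv2.inRange(h,np.array(hs[0]),np.array(hs[1]))>0
    q=W[m]; (c,s,a)=cv2.minAreaRect((q[:,:2]*1000).astype(np.float32))
    print(f,name,m.sum(),'mean',q.mean(0).round(4),'z',np.percentile(q[:,2],[5,50,95]).round(4),'rect',np.round(c,1),np.round(s,1),round(a,1)); return q
wood=((8,90,90),(25,255,255))
for f,g,G,S,B,J in (('s0',(375,192,412,225),(378,190,500,295),(215,100,330,185),(240,212,285,245),(200,190,245,250)),('d0',(340,250,372,282),(265,255,400,365),(325,165,445,212),(242,190,288,225),(242,155,282,202))):
    rep(f,'griptop',g,.031,.042,wood); rep(f,'grip',g,.005,.042,wood)
    rep(f,'plate',G,.006,.017,wood)
    rep(f,'guard',G,.026,.046,((0,0,90),(180,50,255)))
    rep(f,'slab',S,.006,.016,((0,0,150),(180,60,255)))
    rep(f,'dish',G,.043,.056,((0,120,80),(12,255,255)))
    rep(f,'funneltop',G,.075,.1)
    rep(f,'bowl',B,.03,.055); rep(f,'jar',J,.09,.11)
```

```text
s0 griptop 160 mean [0.5093 0.1636 0.0357] z [0.0318 0.0359 0.0382] rect [513.  184.4] [84.  25.5] 76.9
s0 grip 248 mean [0.5105 0.1716 0.0283] z [0.0104 0.0346 0.0378] rect [512.2 184.6] [84.  27.1] 76.9
s0 plate 518 mean [0.5461 0.2798 0.0124] z [0.0098 0.0123 0.0155] rect [520.9 255.1] [155.4 120.2] 81.3
s0 guard 551 mean [0.5287 0.2645 0.037 ] z [0.0298 0.0376 0.0405] rect [523.3 266.3] [200.2 166.1] 80.2
s0 slab 3989 mean [ 0.4904 -0.2075  0.0102] z [0.008  0.0102 0.0124] rect [ 481.7 -212. ] [243.2 181.7] 16.2
s0 dish 457 mean [0.5319 0.2744 0.049 ] z [0.0444 0.0495 0.0516] rect [528.2 273.9] [114. 114.] 84.5
s0 funneltop 78 mean [0.5272 0.2765 0.0885] z [0.0763 0.0895 0.0969] rect [525.5 275.8] [14.1 12.9] 35.4
s0 bowl 422 mean [ 0.7329 -0.0292  0.0403] z [0.031  0.0419 0.0466] rect [741.6 -21.5] [73.2 86.5] 31.6
s0 jar 675 mean [ 0.7763 -0.0839  0.099 ] z [0.0929 0.0997 0.1016] rect [797.9 -57. ] [147.8  60.1] 52.6
d0 griptop 226 mean [0.5092 0.1774 0.0361] z [0.033  0.0358 0.0405] rect [509.8 183.7] [88.2 28.4] 88.1
d0 grip 287 mean [0.5091 0.1778 0.0338] z [0.0228 0.0355 0.04  ] rect [509.8 183.7] [88.2 28.4] 88.1
d0 plate 1161 mean [0.5104 0.3009 0.0118] z [0.0077 0.0119 0.0162] rect [529.6 268.1] [131.2 139.5] 84.9
d0 guard 640 mean [0.5138 0.2623 0.0355] z [0.0268 0.0371 0.04  ] rect [522.1 253.1] [226.1 165.1] 80.1
d0 slab 3090 mean [ 0.4822 -0.206   0.01  ] z [0.0079 0.01   0.012 ] rect [ 482.8 -214.8] [241.9 187.3] 16.0
d0 dish 699 mean [0.5278 0.2784 0.048 ] z [0.0435 0.0487 0.0511] rect [527.7 273.4] [112.1 115.4] 13.1
d0 funneltop 117 mean [0.5238 0.2779 0.0873] z [0.0765 0.0875 0.0972] rect [523.5 275. ] [15.  13.4] 51.0
d0 bowl 604 mean [ 0.7495 -0.0326  0.0402] z [0.0312 0.0405 0.0502] rect [750.  -38.8] [ 77.6 126.8] 19.4
d0 jar 314 mean [ 0.7698 -0.0861  0.0984] z [0.0917 0.0995 0.1013] rect [771.7 -91.9] [60.8 61.9] 4.2
```

Call:
step_arm(series=[[30,40,0,0,0,0.09,0],[30,40,0,0,0,0.09,0],[30,40,0,0,0,0.09,0],[30,40,0,0,0,0.09,0],[30,40,0,0,0,0.09,0],[30,40,0,0,0,0.09,0],[30,40,0,0,0,0.09,0],[30,40,0,0,0,0.09,0],[0,40,0,0,0,0.09,0],[0,40,0,0,0,0.09,0],[0,40,0,0,0,0.085,0],[0,40,0,0,0,0,0],[0,40,0,0,0,0,0],[0,40,0,0,0,0,0],[0,40,0,0,0,0,0],[0,40,0,0,0,0,0],[0,30,0,0,0,0,0],[0,0,0,0,0,0,0]])

```text
clock: 1.9
tool_pos: [0.4915, 0.1038, 0.2158]
eef_rot: [0.762, 0.647, 0.002, -0.001]
contact_force: [0.2, -0.5, 0.3]
opening: 1.0
finger_force: 0.0
```

Run:
```python
from h import *
from scipy.spatial.transform import Rotation as R
s=r.get_state(); print(s['clock'],s['tool_pos'],R.from_quat(s['eef_rot']).as_matrix().round(3))
p,d,c=snap('wrist','w0'); print(c)
for f,g in (('s0',(375,192,412,225)),('d0',(340,250,372,282))):
    p,W=cloud(f); h=cv2.cvtColor(p,cv2.COLOR_BGR2HSV); m=cv2.inRange(h,(8,90,90),(25,255,255))>0
    b=np.zeros_like(m); b[g[1]:g[3],g[0]:g[2]]=1
    q=W[m&b&(W[...,2]>.031)&(W[...,2]<.042)&(W[...,1]<.195)]
    a=np.radians(80.2); X=np.array([np.cos(a),np.sin(a)]); Y=np.array([-X[1],X[0]])
    u=np.percentile(q[:,:2]@X,[3,97]);v=np.percentile(q[:,:2]@Y,[3,97]); print(u,v,X*u.mean()+Y*v.mean())
```

```text
1.9 [0.49154013 0.10382701 0.21584311] [[ 0.162  0.987  0.001]
 [ 0.987 -0.162  0.004]
 [ 0.004  0.    -1.   ]]
{'intrinsics': array([[309.70691629,   0.        , 318.85795063],
       [  0.        , 309.70691629, 196.99203323],
       [  0.        ,   0.        ,   1.        ]]), 'pose': array([[ 9.86946619e-01,  1.52935119e-01,  5.04699930e-02,
         5.05184982e-01],
       [-1.61046796e-01,  9.36158297e-01,  3.12524514e-01,
         1.85269907e-01],
       [ 5.48070994e-04, -3.16573043e-01,  9.48567978e-01,
         3.85377784e-01],
       [ 0.00000000e+00,  0.00000000e+00,  0.00000000e+00,
         1.00000000e+00]])}
[0.228364   0.26553094] [-0.48365728 -0.46172269] [0.50782525 0.16288766]
[0.22686848 0.26432459] [-0.48292805 -0.46150531] [0.50712891 0.161637  ]
```

View pics/w0.png

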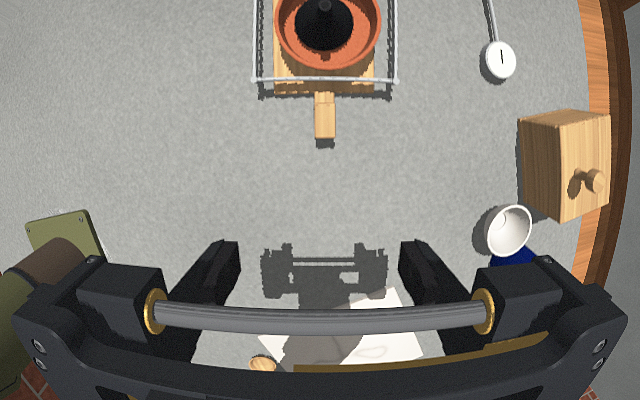

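Wrist view: the grip block is at (325,116), square to the gripper and matching both measurements (0.5075, 0.162). I'll descend onto it.

Call:
step_arm(series=[[8,29,-20,0,0,0,0],[8,29,-20,0,0,-0.008,0],[0,0,-30,0,0,0,0],[0,0,-30,0,0,0,0],[0,0,-30,0,0,0,0],[0,0,-20,0,0,0,0],[0,0,-20,0,0,0,0],[0,0,0,0,0,0,0],[0,0,0,0,0,0,0],[0,0,0,0,0,0,0]])

```text
clock: 2.95
tool_pos: [0.5087, 0.1555, 0.0466]
eef_rot: [0.768, 0.641, 0.001, 0.0]
contact_force: [0.6, -0.1, 0.2]
opening: 0.996
finger_force: 0.0
```

Call:
step_arm(series=[[-1,6,-14,0,0,0,0],[0,0,-15,0,0,0,0],[0,0,-10,0,0,0,0],[0,0,0,0,0,0,0],[0,0,0,0,0,0,0]], force=50)

```text
clock: 3.45
tool_pos: [0.5068, 0.1621, 0.0066]
eef_rot: [0.767, 0.641, -0.0, 0.0]
contact_force: [-0.6, 0.2, 0.3]
opening: 0.999
finger_force: 0.0
```

Call:
step_arm(series=[[0,0,0,0,0,0,0.3],[0,0,0,0,0,0,0.5],[0,0,0,0,0,0,0.6],[0,0,0,0,0,0,0.7],[0,0,0,0,0,0,1],[0,0,0,0,0,0,1],[0,0,0,0,0,0,1],[0,0,0,0,0,0,1]], force=50)

```text
clock: 4.25
tool_pos: [0.5069, 0.162, 0.0066]
eef_rot: [0.767, 0.641, 0.0, 0.0]
contact_force: [-0.5, -0.1, 0.3]
opening: 0.3
finger_force: 0.0
```

Call:
step_arm(series=[[0,0,0,0,0,0,1],[0,0,0,0,0,0,1],[0,0,0,0,0,0,1],[0,0,0,0,0,0,1]], force=50)

```text
clock: 4.65
tool_pos: [0.507, 0.162, 0.0067]
eef_rot: [0.767, 0.641, 0.0, 0.0]
contact_force: [0.1, -0.5, 0.4]
opening: 0.262
finger_force: 49.9
```

Firmly gripped at about 23 mm. I pull it out slowly along (-0.17, -0.985).

Call:
step_arm(series=[[-0.5,-3,0,0,0,0,1],[-1,-6,0,0,0,0,1],[-1,-6,0,0,0,0,1],[-1,-6,0,0,0,0,1],[-1,-6,0,0,0,0,1],[-1,-6,0,0,0,0,1],[-1,-6,0,0,0,0,1],[-1,-6,0,0,0,0,1],[-1,-6,0,0,0,0,1],[-1,-6,0,0,0,0,1],[-1,-6,0,0,0,0,1],[0,0,0,0,0,0,1]])

```text
clock: 5.85
tool_pos: [0.497, 0.0992, 0.0068]
eef_rot: [0.768, 0.641, 0.001, -0.0]
contact_force: [1.6, 4.6, -2.1]
opening: 0.258
finger_force: 49.8
```

Run:
```python
from h import *
a,_,_=snap('scene','s1'); b,_,_=snap('side','d1')
cv2.imwrite('pics/m1.png',np.hstack([cv2.resize(a[150:320,320:520],(400,340)),cv2.resize(b[210:380,240:440],(400,340))]))
```

```text
(no output)
```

View pics/m1.png

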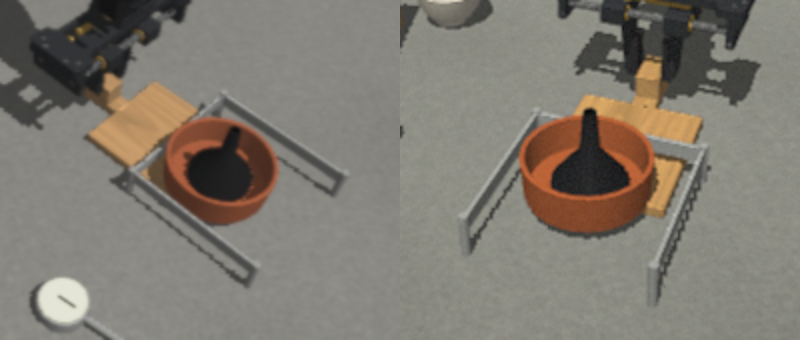

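Midway check: the plate is half out under the strip, with the dish (590,175) held back against the strip and the funnel upright. I continue pulling.

Call:
step_arm(series=[[-1,-5,0,0,0,0,1],[-1,-5,0,0,0,0,1],[-1,-5,0,0,0,0,1],[-1,-5,0,0,0,0,1],[-1,-5,0,0,0,0,1],[-1,-5,0,0,0,0,1],[-1,-5,0,0,0,0,1],[-1,-5,0,0,0,0,1],[-1,-5,0,0,0,0,1],[-1,-5,0,0,0,0,1],[-1,-5,0,0,0,0,1],[-1,-5,0,0,0,0,1],[-1,-5,0,0,0,0,1],[-1,-6,0,0,0,0,1],[-1,-6,0,0,0,0,1],[-1,-6,0,0,0,0,1],[-1,-6,0,0,0,0,1],[0,-6,0,0,0,0,1],[0,0,0,0,0,0,1],[0,0,0,0,0,0,1]])

```text
clock: 7.95
tool_pos: [0.4793, 0.0035, 0.0066]
eef_rot: [0.768, 0.641, -0.0, 0.0]
contact_force: [0.0, 0.2, -0.8]
opening: 0.266
finger_force: 49.8
```

Run:
```python
from h import *
a,_,_=snap('scene','s2'); b,_,_=snap('side','d2')
cv2.imwrite('pics/m2.png',np.hstack([cv2.resize(a[130:300,320:520],(400,340)),cv2.resize(b[190:360,240:440],(400,340))]))
```

```text
(no output)
```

View pics/m2.png

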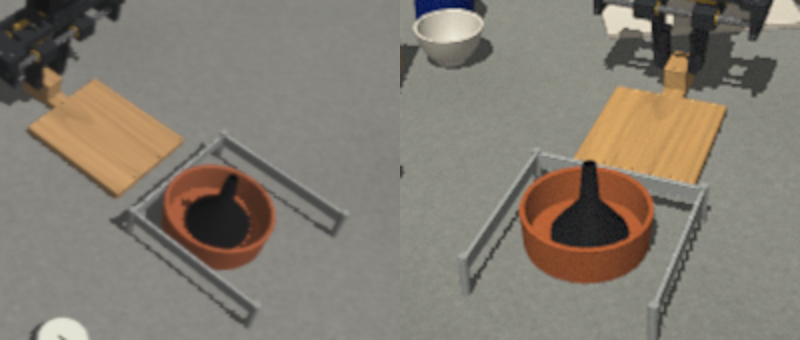

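The trivet is clear of the strip; dish (585,220) is down on the counter inside the guard with the funnel standing in it. I lift and carry toward the slab.

Call:
step_arm(series=[[0,0,5,0,0,0,1],[0,0,15,0,0,0,1],[0,0,20,0,0,0,1],[0,0,20,0,0,0,1],[0,0,10,0,0,0,1],[-1,-15,0,0,0,0,1],[-1,-20,0,0,0,0,1],[-1,-25,0,0,0,0,1],[-1,-25,0,0,0,0,1],[-1,-25,0,0,0,0,1],[-1,-25,0,0,0,0,1],[-1,-25,0,0,0,0,1],[-1,-25,0,0,0,0,1],[-1,-25,0,0,0,0,1],[-1,-25,0,0,0,0,1],[-1,-25,0,0,0,0,1],[-1,-25,0,0,0,0,1],[-1,-20,0,0,0,0,1],[-1,-12,0,0,0,0,1],[0,0,0,0,0,0,1]], force=60)

```text
clock: 10.05
tool_pos: [0.4646, -0.3148, 0.0763]
eef_rot: [0.768, 0.64, -0.001, 0.0]
contact_force: [-0.2, 0.4, -2.3]
opening: 0.26
finger_force: 59.8
```

Run:
```python
from h import *
b,_,_=snap('side','d3')
p,W=cloud('d3'); h=cv2.cvtColor(p,cv2.COLOR_BGR2HSV); m=cv2.inRange(h,(8,90,90),(25,255,255))>0
m&=(W[...,0]>.36)&(W[...,0]<.6)&(W[...,1]<-.1)&(W[...,1]>-.36)&(W[...,2]>.02)
q=W[m]; print(m.sum(),q.mean(0)); A=np.c_[q[:,:2],np.ones(len(q))]
pl=q[q[:,1]>-.28]; A=np.c_[pl[:,:2],np.ones(len(pl))]; print(np.linalg.lstsq(A,pl[:,2],rcond=None)[0], cv2.minAreaRect((pl[:,:2]*1000).astype(np.float32)),np.percentile(pl[:,2],[2,50,98]))
cv2.imwrite('pics/m3.png',cv2.resize(b[100:250,300:500],(800,600)))
```

```text
1525 [ 0.47849376 -0.216087    0.0871686 ]
[-0.1850941  -0.23737594  0.12457247] ((476.4292297363281, -214.59808349609375), (145.35528564453125, 128.09852600097656), 81.4125747680664) [0.06935434 0.07917732 0.08287381]
```

View pics/m3.png

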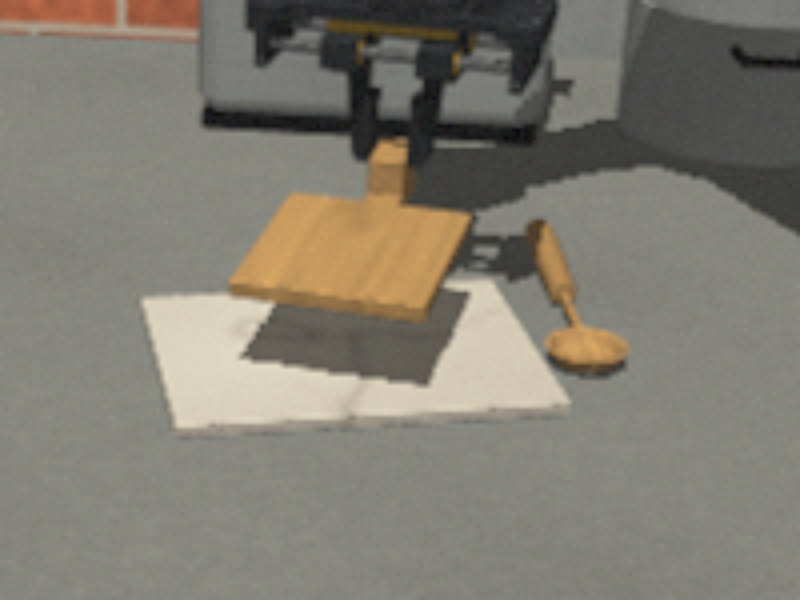

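The plate hangs nearly level over the slab, its centre at about (0.48, -0.215) against the slab's (0.482, -0.213). The spoon at (585,345) is off to the right, so I'll open the fingers only partway.

Call:
step_arm(series=[[1,0,-15,0,0,0,1],[1,0,-15,0,0,0,1],[0,0,-10,0,0,0,1],[0,0,-8,0,0,0,1],[0,0,-4,0,0,0,1],[0,0,-3,0,0,0,1],[0,0,-2,0,0,0,1],[0,0,-1,0,0,0,1],[0,0,-1,0,0,0,1],[0,0,0,0,0,0,1],[0,0,0,0,0,0,1]])

```text
clock: 11.2
tool_pos: [0.4675, -0.3132, 0.0179]
eef_rot: [0.768, 0.641, 0.0, 0.0]
contact_force: [0.1, -0.1, -1.0]
opening: 0.262
finger_force: 59.8
```

Call:
step_arm(series=[[0,0,-1,0,0,0,1],[0,0,0,0,0,0,1],[0,0,0,0,0,0,0.65],[0,0,0,0,0,0,0.6],[0,0,0,0,0,0,0.5],[0,0,0,0,0,0,0.5],[0,0,0,0,0,0,0.5],[0,0,0,0,0,0,0.5]], force=20)

```text
clock: 12.0
tool_pos: [0.4674, -0.313, 0.0166]
eef_rot: [0.767, 0.641, 0.0, 0.0]
contact_force: [-0.6, 0.3, 0.8]
opening: 0.501
finger_force: 0.0
```

Call:
step_arm(series=[[0,0,5,0,0,0,0.5],[0,0,15,0,0,0,0.5],[0,0,25,0,0,0,0.5],[0,0,30,0,0,0,0.5],[0,0,30,0,0,0,0.5],[0,0,30,0,0,0,0.5],[0,-20,30,0,0,0,0.5],[0,-20,0,0,0,0,0.5],[0,0,0,0,0,0,0.5]])

```text
clock: 12.9
tool_pos: [0.4669, -0.3566, 0.1827]
eef_rot: [0.769, 0.639, -0.001, 0.002]
contact_force: [-1.4, -0.2, 0.1]
opening: 0.497
finger_force: 0.0
```

Run:
```python
from h import *
a,_,_=snap('scene','s4'); b,_,_=snap('side','d4')
a0=np.radians(80.2); X=np.array([np.cos(a0),np.sin(a0)]); Y=np.array([-X[1],X[0]])
for f in ('s4','d4'):
    p,W=cloud(f); h=cv2.cvtColor(p,cv2.COLOR_BGR2HSV); z=W[...,2]
    def reg(x0,x1,y0,y1): return (W[...,0]>x0)&(W[...,0]<x1)&(W[...,1]>y0)&(W[...,1]<y1)
    q=W[(cv2.inRange(h,(8,90,90),(25,255,255))>0)&reg(.38,.6,-.29,-.1)&(z>.015)&(z<.03)]
    A=np.c_[q[:,:2],np.ones(len(q))]; print(f,'plate',cv2.minAreaRect((q[:,:2]*1000).astype(np.float32)),np.median(q[:,2]),np.linalg.lstsq(A,q[:,2],rcond=None)[0][:2])
    G=reg(.4,.65,.18,.42)
    q=W[G&(cv2.inRange(h,(0,120,80),(12,255,255))>0)&(z>.032)&(z<.045)]; c,R_=cv2.minEnclosingCircle((q[:,:2]*1000).astype(np.float32)); c=np.array(c)
    g=W[G&(cv2.inRange(h,(0,0,90),(180,50,255))>0)&(z>.03)&(z<.045)][:,:2]*1000
    fr=np.percentile(g@X,1); sy=np.percentile(g@Y,[1,99]); print('dish',c,R_,np.percentile(q[:,2],97),'guard frame',c@X-fr-2,c@Y-sy.mean(),sy)
    q=W[G&(z>.065)&(z<.09)]; print('funnel top',q.mean(0),q[:,2].max())
print(r.get_state()['clock'])
cv2.imwrite('pics/m4.png',np.hstack([a[80:360,180:520],b[140:380,200:480][:,:]] if 0 else [cv2.resize(a[90:350,190:520],(400,320)),cv2.resize(b[130:370,150:450],(400,320))]))
```

```text
s4 plate ((484.0679626464844, -215.85845947265625), (151.96409606933594, 119.2190170288086), 81.4095458984375) 0.0221290848502686 [-0.00549444 -0.00350938]
dish [533.43450928 266.05438232] 57.90347671508789 0.04022449183213262 guard frame 59.45240984261824 -9.069758537208429 [-553.33201018 -389.25966394]
funnel top [0.53282773 0.26918591 0.077824  ] 0.08711093055036523
d4 plate ((482.89263916015625, -215.43649291992188), (150.76995849609375, 120.22075653076172), 80.71520233154297) 0.021986843262963462 [-0.00144344 -0.01153487]
dish [535.50164795 261.81967163] 62.02922439575195 0.039566703994801326 guard frame 57.84415292293096 -11.886137622431136 [-552.62264514 -389.85179633]
funnel top [0.52946445 0.26988468 0.07674976] 0.08731932919925045
13.0
```

View pics/m4.png

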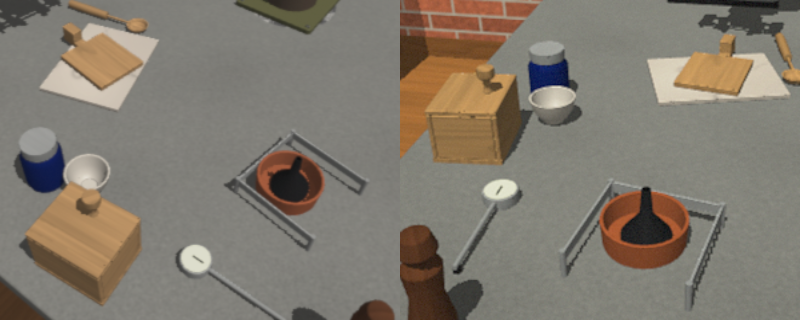

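The trivet lies flat on the slab (centre within about 5 mm, top at 22 mm). The dish is on the counter about 59 mm inside the strip and 10 mm off its middle line, with the funnel upright in it. The jar, probe and bowl are undisturbed.

```bash
python3 -c "
from plant import r
print(r.finish_job())"
```

```text
the job is handed in; nothing more can be done
None
```

I handed the job in at about 13 s, and no verdict was returned: by the last camera check the trivet lies flat in the middle of the slab, released, the dish stands on the counter inside the guard with the funnel upright in it, and the jar, probe and bowl look undisturbed.

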